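# Dial the combination and draw the bolt of the oxide strongbox

## Robot

A 6-joint arm with a two-finger parallel gripper is mounted at the origin on the work surface. World frame = base frame: x ahead of the robot, y to its left, z up, the work surface at z = 0. Lengths are in m, angles in rad, forces in N, time in s.
With the tool pointing down it reaches from about 0.35 to 0.85 m from the base axis. Payload 8.1 kg.
Tool frame: the origin (TCP) lies on the centre line of the jaws, within the pads' length; the fingertips stand 11 mm ahead of it and the grasp point (between the pads) lies 8 mm behind it (tip_reach is the z of the fingertips in the tool frame, in m); z points along the fingers, y is the direction in which the jaws open and shut (so a half turn about z gives the same grasp; the last joint's range is limited). The gripper opens to 93 mm and grips with 3 to 60 N. Pads are 15 mm wide; open, the fingers measure 128 mm over their backs; the gripper's body (75 mm by 188 mm) begins 65 mm behind the grasp point.
Start: joints at [-1.388, 0.13, 1.488, -0, 1.523, -0.085], TCP at [0.159, -0.579, 0.23] pointing down, gripper open.
Joint ranges: [-2.96, 2.96], [-0.89, 2.26], [0.02, 2.5], [-1.34, 4.48], [0, 2.73], [-2.66, 2.66]. Speed limits (rad/s): [2.39, 2.39, 2.79, 3.14, 3.14, 3.14].

## Interface

Orientations are given as a rotation vector (axis times angle).
In Python, from plant import read_state, read_camera, camera_params, close_job, silhouettes, tip_of, tip_reach gives the robot as it stands.
- The arm moves only by the shell command python3 -m creep 'ROWS' [FORCE]. ROWS is JSON, a list of rows, each a list of 5 numbers: the shift along the tool's x, y, z in m, then the turn about the tool's z in rad, then the closure in counts, from 0 (fully open) to 255 (shut). In form: [[dx, dy, dz, twist, gripper], ...]. A call has 1 to 12 rows; each row shifts and turns the commanded pose from where the row before left it, along the tool's axes as they then stand; what a row does not reach is not made up. A row lasts 1/12 s, in which the tool goes at most 41.7 mm and 7.16 degrees, less where a joint would pass 70% of its speed; a pose out of reach is approached as far as the arm can. A call is refused whole if a number of a shift passes 0.0417 or a number of a turn 0.125, either way. A call with a gripper value outside its range is refused whole. The fingers move at their own pace and stop on an object; FORCE is the grip in N (left out, the last holds). Time passes only in rows, so rows that do not move let the fingers close. It gives the time, the measured TCP pose, the force and the opening at its end, in the units of the state.
- read_state(): the state, without advancing time (a new reading comes with each control period).
- read_camera(name): name is "side" or "top"; returns the picture (480x640x3 uint8, red, green, blue); there is no depth.
- camera_params(name): a dict with "fov_y" (degrees; the focal length in pixels is half the picture's height over the tangent of half this angle, whatever the lens; pixels are square), "cx", "cy" (the principal point, pixels), "position" and "rotation" of the camera in the world. Camera axes: x right, y down, z forward; pixel columns grow to the right and rows downward; lengths in m; the calibration is good to about 2 mm. A picture is of the moment at which its call begins. camera_params takes no time and is no camera call.
- close_job(): hands the job in, once; it reports no verdict.
Trained networks look in the newest picture that a camera, given by its name, has taken for a name from the list of things; names that differ only in an ending like _2 or _b are one class to them, and where a whole thing is asked for, a point or a joint stands for the part that bears it (a point fixed in the world has none). Each returns a list of dicts, best first, with "confidence" (0 to 1); they miss things now and then, are a little off and sometimes report something else, mostly with a low value. They report only what shows in the picture. A call takes as long as a camera call.
- silhouettes(camera, query): "region" (480x640 bool, what is visible of it) and "pixel" ([column, row] in pixels, amid what is visible of it).
- tip_of(camera, query): "pixel" ([column, row] in pixels: a listed point, or the origin of a listed thing).
The state is a dict: "t": time; "q": joint angles; "dq": joint speeds; "joint_torque": joint torques, N m; "tool_pos": TCP position; "orientation": TCP orientation; "force": force on the tool from outside, world axes, zero at the start; "wrist_torque": the same for the moment, N m; "opening": finger opening in m.
Only numpy, scipy, OpenCV 4.12 (cv2) and the standard library are available. Lean on these libraries where they do the work, as an engineer would, in place of code of your own. Each camera call takes 0.05 s, during which the arm holds its last target.

## Task

Unlock the strongbox: turn its combination dial left (counter-clockwise) to about 15 until you feel it meet the lock's stop, then right to about 40 until it stops again, never forcing it against a stop, and then slide the bolt on the lid fully back towards the dial. The dial has slipped on its spindle, so its numbers are only good to about five and the feel of the stops counts; leave the things around the box where they are.

Things in the scene. Friction and masses are not known exactly. Their poses are not given: they have to be found in the camera images.
- chest: Grey steel strongbox 240 x 360 x 100 mm, fixed to the bench. Origin at the centre of its underside; x points away from its near side (with the long handle), y to the left along its length, z up. On its flat top are the dial, with its axis at x = 0, y = +80 mm, and the bolt, along y at x = 0.
- scale: Fixed bare-metal scale plate on the box's top round the dial, 120 mm across, 3 mm thick; it carries the lock's two hidden sprung stops. Origin under its centre on the dial's axis, axes as the box's. A pin 36 mm off the axis meets the stops: from there the torque climbs by about 7 Nm per rad of further turning; above 14 N on a stop (0.5 Nm, about 0.07 rad further) it is forced and the lock spoilt.
- zero_tick (a point): Middle of the 0 tick on the scale plate, 50 mm from the dial's axis towards the box's +y: the longest and thickest tick, with a dot beside it. 20 black ticks, 18 degrees apart, stand for 0, 5, 10 ... 95, growing clockwise seen from above; 25 is towards the box's +x (far side).
- dial: Black dial: disc 76 mm across, 6 mm thick, underside 3 mm above the box's top; on it an upright bar grip 56 mm long, 13 mm thick, 36 mm high (bar's top 145 mm above the bench). Origin on the axis at the disc's underside; z up, x along the bar to its end with the white line, the pointer. It only turns, with 0.03 to 0.06 Nm of drag, and stays where it is left.
- dial_grip (a point): The point to grip: on the dial's axis, inside the bar, 24 mm above the disc's upper face, 12 mm below the bar's top; x along the bar towards the pointer, y across its 13 mm thickness, z up.
- dial_turn (a joint): Dial angle, rad, growing to the left (counter-clockwise from above); 0: pointer along the box's +x, at 25. Number = 25 - 15.92 x angle: 15 is +0.628, 40 is -0.942. The slipped dial meets both stops up to 0.27 rad off these, both shifted alike. The bolt is blocked unless the dial was left-turned to within 0.06 rad of meeting the left stop and then stands within 0.06 rad of meeting the right one.
- bolt (a joint): Travel of the bolt, m: 0 locked (its end in the keeper at the box's right end), 0.030 fully drawn; it slides towards the dial (box's +y), drags with about 2 N and stays where it is left. Until the combination is dialled it is blocked within about 5 mm.
- bolt_grip (a point): The point to grip on the bolt: on the axis of its upright steel post, 16 mm across, 15 mm below the post's top, which is 44 mm above the box's top. Locked, the post is at x = 0, y = -57 mm of the box. Axes as the box's: it slides along +y. The flat bolt, 20 mm wide, and its keeper stay below 17 mm over the box's top.
- bowl: Loose unglazed bowl, 120 mm across, 55 mm high, beyond the box's left end; a bystander. Origin at the centre of its underside.
- jar: Loose white glaze jar, 72 mm across, 85 mm high, beyond the box's right end; a bystander. Origin at the centre of its underside.
- brush: Loose brush lying beyond the box's far side; a bystander.

How it is judged:
On the way, in this order (a step that is already met when the one before it is completed fails the run):
1. the dial has been turned left to about 15 (within 6 numbers) (value of joint dial_turn above 0.25 rad), for 0.1 s.
2. the dial has then been turned right to about 40 (within 6 numbers) (value of joint dial_turn below -0.56 rad), for 0.1 s.
3. the bolt has been drawn fully back (value of joint bolt above 0.027 m), for 0.1 s.
At the end, for the whole second after the job is handed in: The bolt is drawn back at least 27 of its 30 mm and at rest, the dial still stands near 40 (joint below -0.56 rad) (value of joint bolt above 0.027 m and value of joint dial_turn below -0.56 rad and velocity of joint bolt below 0.01 m/s); the robot touches nothing.
It fails at once if the dial is forced against a stop (more than 14 N on the stop) (contact force between dial and scale above 14 N).
It fails at once if the bowl, the jar or the brush is moved by more than 20 mm (distance of any of bowl, jar, brush from where it was at the start of the episode above 0.02 m).
It also fails if it takes over 64 s, if anything falls off the work surface, if the arm or the gripper's body presses on something with over 40 N, if the wrist force passes 120 N, or if a joint passes its speed limit or range.

## Working session

There is one attempt and no reset: what is moved stays moved. The work goes in short steps, Python scripts to look and compute and a shell command to move; the robot and the scene stay as the last step left them, time stands still between calls to the robot, and variables do not carry over. Pictures are saved under pics/ and viewed, and the job is handed in when it is done.

```bash
ls; mkdir -p pics
python3 - <<'E'
from plant import *
import cv2, numpy as np
s=read_state(); print({k:np.round(v,3) for k,v in s.items()}, tip_reach)
for c in ("top","side"):
    im=read_camera(c); cv2.imwrite(f"pics/{c}0.png",im[:,:,::-1]); print(c,camera_params(c))
    for q in ["chest","scale","zero_tick","dial","dial_grip","bolt_grip","bowl","jar","brush"]:
        print(q,[(np.round(d["pixel"],1),round(d["confidence"],2)) for d in tip_of(c,q)[:3]])
E
```

```text
pics
{'t': np.float64(0.0), 'q': array([-1.388,  0.131,  1.489,  0.   ,  1.523, -0.085]), 'dq': array([ 0.001,  0.   , -0.001, -0.001, -0.   , -0.002]), 'joint_torque': array([ 2.0000e-03, -5.5985e+01, -4.9175e+01,  7.7000e-02,  3.6000e-02,
       -0.0000e+00]), 'tool_pos': array([ 0.159, -0.578,  0.229]), 'orientation': array([-3.112, -0.419,  0.   ]), 'force': array([-0.604, -0.129,  0.459]), 'wrist_torque': array([-0.012,  0.019, -0.027]), 'opening': np.float64(0.093)} 0.011
top {'fov_y': 49.050193928693965, 'cx': 326.1007906128577, 'cy': 248.02567632606963, 'position': array([0.41303362, 0.09523132, 1.44982046]), 'rotation': array([-2.10349716,  2.16205575, -0.19552931])}
chest [(array([415.2, 299. ]), 0.98), (array([373.1, 314.9]), 0.2)]
scale [(array([391.3, 310.3]), 0.85)]
zero_tick [(array([373.8, 314.3]), 0.55), (array([416. , 299.2]), 0.5)]
dial [(array([393.6, 306.5]), 0.89)]
dial_grip [(array([393.1, 306.1]), 0.62)]
bolt_grip [(array([444.5, 288. ]), 0.82)]
bowl [(array([301.2, 327.1]), 0.68)]
jar [(array([519.2, 250.5]), 0.93)]
brush [(array([401.3, 220.5]), 0.75), (array([391. , 307.2]), 0.17)]
side {'fov_y': 57.78027342016395, 'cx': 328.59251391460367, 'cy': 241.76056550933134, 'position': array([ 0.36371063, -0.81763483,  0.65289838]), 'rotation': array([-2.07320431,  0.27092902, -0.18395615])}
chest [(array([308.8, 353.5]), 0.75)]
scale [(array([290.2, 291.8]), 0.9)]
zero_tick [(array([282.1, 283.6]), 0.64)]
dial [(array([291.8, 293.3]), 0.74)]
dial_grip [(array([288.9, 285.5]), 0.6)]
bolt_grip [(array([325.8, 316.4]), 0.7)]
bowl [(array([261.4, 276.5]), 0.91)]
jar [(array([429.9, 473.7]), 0.9)]
brush [(array([408.3, 333.3]), 0.84), (array([289.4, 285.8]), 0.45)]
```

View pics/top0.png

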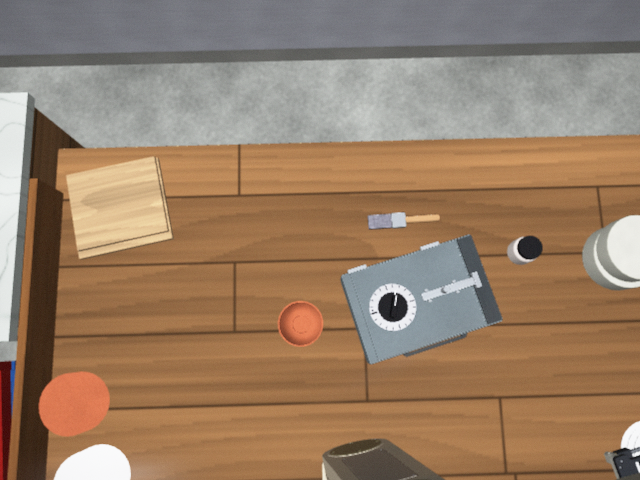

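View pics/side0.png

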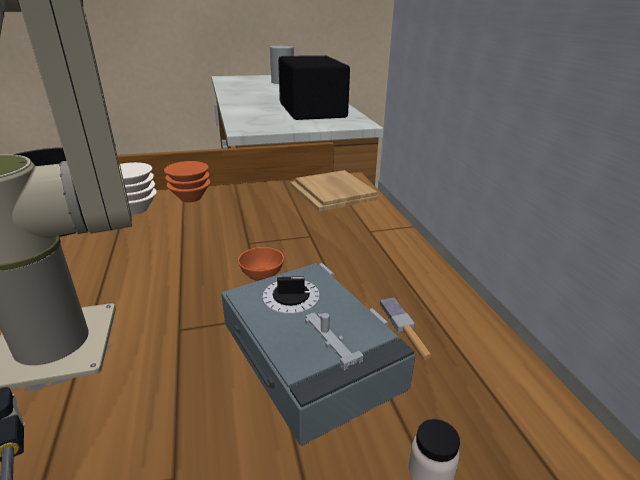

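```bash
cat > h.py <<'E'
from plant import *
import cv2, numpy as np
from scipy.spatial.transform import Rotation as R
P={c:camera_params(c) for c in("top","side")}
def f(c): return 240/np.tan(np.radians(P[c]["fov_y"]/2))
def ray(c,px):
    p=P[c]; d=np.array([(px[0]-p["cx"])/f(c),(px[1]-p["cy"])/f(c),1.]); return p["position"],R.from_rotvec(p["rotation"]).apply(d)
def onz(c,px,z):
    o,d=ray(c,px); return o+d*(z-o[2])/d[2]
def proj(c,X):
    p=P[c]; v=R.from_rotvec(p["rotation"]).inv().apply(np.atleast_2d(X)-p["position"]); return v[:,:2]/v[:,2:]*f(c)+[p["cx"],p["cy"]]
def tri(a,b):
    (o1,d1),(o2,d2)=ray("top",a),ray("side",b)
    A=np.stack([d1,-d2],1); s=np.linalg.lstsq(A,o2-o1,rcond=None)[0]
    x,y=o1+s[0]*d1,o2+s[1]*d2; return (x+y)/2,np.linalg.norm(x-y)
def st():
    s=read_state(); return s
E
python3 - <<'E'
from h import *
for n,a,b,z in [("dialgrip",(393.1,306.1),(288.9,285.5),.133),("bolt",(444.5,288),(325.8,316.4),.129),("scale",(391.3,310.3),(290.2,291.8),.1),("chest",(415.2,299),(308.8,353.5),0),("bowl",(301.2,327.1),(261.4,276.5),0),("jar",(519.2,250.5),(429.9,473.7),0),("zt",(373.8,314.3),(282.1,283.6),.103)]:
    print(n,np.round(tri(a,b)[0],4),round(tri(a,b)[1],4),np.round(onz("top",a,z),4),np.round(onz("side",b,z),4))
im=cv2.imread("pics/top0.png"); cv2.imwrite("pics/topz.png",cv2.resize(im[240:360,330:490],None,fx=5,fy=5,interpolation=cv2.INTER_CUBIC))
im=cv2.imread("pics/side0.png"); cv2.imwrite("pics/sidez.png",cv2.resize(im[230:350,220:380],None,fx=5,fy=5,interpolation=cv2.INTER_CUBIC))
E
```

```text
dialgrip [ 0.4938 -0.0816  0.126 ] 0.0027 [ 0.4947 -0.0808  0.133 ] [ 0.4907 -0.0914  0.133 ]
bolt [ 0.5363 -0.2112  0.1378] 0.0008 [ 0.5368 -0.2131  0.129 ] [ 0.5397 -0.2008  0.129 ]
scale [ 0.4904 -0.0797  0.1081] 0.0093 [ 0.4862 -0.0801  0.1   ] [ 0.4971 -0.0688  0.1   ]
chest [ 0.5184 -0.1597  0.0026] 0.0044 [ 0.5208 -0.1605  0.    ] [ 0.5168 -0.1569  0.    ]
bowl [ 0.4567  0.1546 -0.0012] 0.0076 [0.4529 0.1548 0.    ] [0.4603 0.1526 0.    ]
jar [ 0.6459 -0.4602 -0.004 ] 0.0063 [ 0.6483 -0.4598  0.    ] [ 0.6409 -0.462   0.    ]
zt [ 0.4814 -0.0354  0.1007] 0.0083 [ 0.4772 -0.0347  0.103 ] [ 0.485  -0.0388  0.103 ]
```

View pics/topz.png

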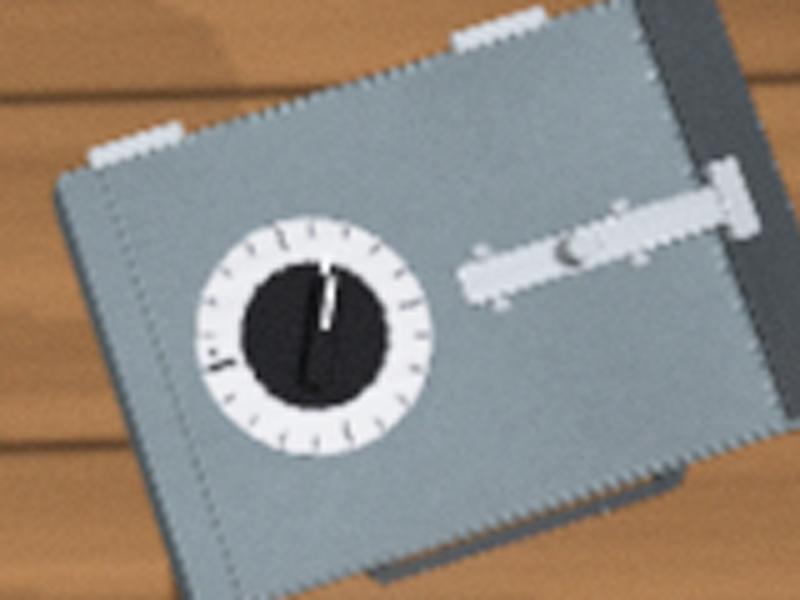

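View pics/sidez.png

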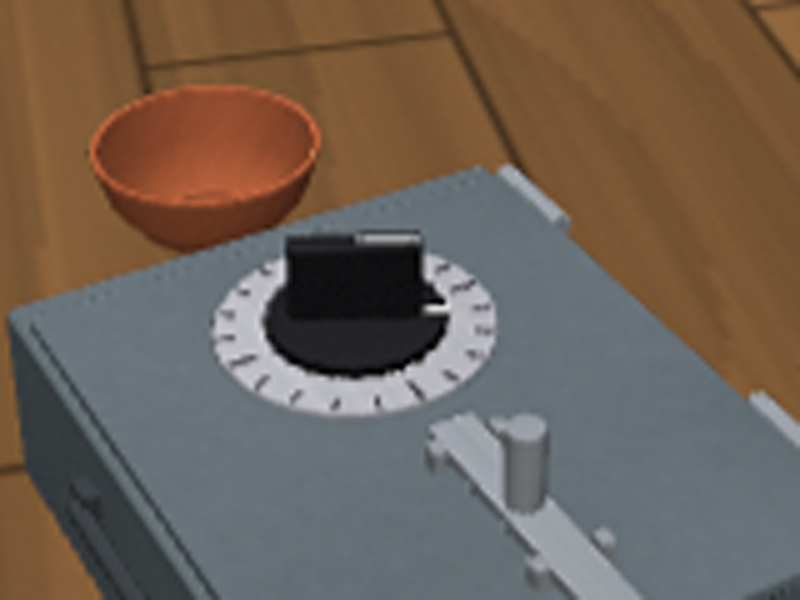

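Run:
```python
from h import *
from scipy.optimize import least_squares
C={}
pts={}
for c in("top","side"):
    im=read_camera(c)[:,:,::-1].copy()
    g=im.min(2)
    ss=silhouettes(c,"scale"); sd=silhouettes(c,"dial")
    m=ss[0]["region"]|sd[0]["region"]
    cs,_=cv2.findContours(m.astype(np.uint8),0,cv2.CHAIN_APPROX_NONE); k=max(cs,key=cv2.contourArea)[:,0,:].astype(float)
    W=np.array([onz(c,p,.103) for p in k])[:,:2]
    def r(v): return np.linalg.norm(W-v[:2],axis=1)-v[2]
    s=least_squares(r,[*W.mean(0),.06],loss="soft_l1",f_scale=.002); print(c,"plate",s.x,np.median(abs(s.fun)))
    for q in ["bolt","dial","chest"]:
        m=silhouettes(c,q); print(q,[(round(d["confidence"],2),int(d["region"].sum())) for d in m])
        if q=="chest": np.save(f"chest_{c}.npy",m[0]["region"])
# chest pose from top: project box outline & compare IoU
from scipy.optimize import minimize
def corners(x,y,a):
    c,s=np.cos(a),np.sin(a); o=[]
    for z in(0,.1):
        for u,v in((-.12,-.18),(.12,-.18),(.12,.18),(-.12,.18)): o.append((x+c*u-s*v,y+s*u+c*v,z))
    return np.array(o)
def iou(v,cams):
    t=0
    for c in cams:
        M=np.load(f"chest_{c}.npy"); p=proj(c,corners(*v)); h=cv2.convexHull((p*16).astype(np.int32))
        a=np.zeros((480,640),np.uint8); cv2.fillPoly(a,[h],1,shift=4); a=a>0
        for q in []: pass
        t-= (a&M).sum()/(a|M).sum()
    return t/len(cams)
for c in("top","side"):
    M=np.load(f"chest_{c}.npy").astype(np.uint8); M=cv2.morphologyEx(M,cv2.MORPH_CLOSE,np.ones((41,41))) ; np.save(f"chest_{c}.npy",M>0)
for cams in (["top"],["side"],["top","side"]):
    best=None
    for a0 in(.2,.3,.4):
        s=minimize(iou,[.52,-.16,a0],args=(cams,),method="Nelder-Mead",options=dict(initial_simplex=[[.52,-.16,a0],[.53,-.16,a0],[.52,-.15,a0],[.52,-.16,a0+.1]],xatol=1e-4))
        if best is None or s.fun<best.fun: best=s
    x,y,a=best.x; print(cams,best.x,best.fun,"dial",x-np.sin(a)*.08,y+np.cos(a)*.08)
```

```text
top plate [ 0.49319954 -0.08339509  0.0588061 ] 0.0007588383022608808
bolt [(0.83, 450), (0.63, 773), (0.58, 703)]
dial [(0.86, 708)]
chest [(0.64, 12344)]
side plate [ 0.49545571 -0.080633    0.06066286] 0.0014019847309891045
bolt [(0.89, 729)]
dial [(0.88, 827)]
chest [(0.91, 20522)]
['top'] [ 0.51499544 -0.16023907  0.27944266] -0.9565122852794086 dial 0.492929846052896 -0.08334232008250111
['side'] [ 0.5172378  -0.15680063  0.27133417] -0.959070146081136 dial 0.495796439714929 -0.07972749782372344
['top', 'side'] [ 0.51632791 -0.15754373  0.28057116] -0.9529480459007671 dial 0.4941755517528682 -0.08067193842286247
```

Run:
```python
from h import *
def z(p,o): return (o[0]+(p[0]+.5)/5-.5,o[1]+(p[1]+.5)/5-.5)
T=(330,240);S=(220,230)
C=np.array([.494,-.082])
for n,p in [("0",(218,362)),("25",(282,239)),("50",(413,304)),("75",(348,432))]:
    w=onz("top",z(p,T),.103)[:2]-[.4932,-.0834]; print(n,w.round(4),np.degrees(np.arctan2(w[1],w[0])).round(1))
for n,c,p,o in [("tipT","top",(328,268),T),("midT","top",(322,325),T),("tipS","side",(422,238),S),("midS","side",(357,238),S),("backS","side",(288,240),S)]:
    print(n,onz(c,z(p,o),.145).round(4))
for n,p in [("barA",(306,387)),("barB",(327,262))]: print(n,onz("top",z(p,T),.145).round(4))
print("post top",onz("top",z((575,250),T),.144), onz("side",z((527,425),S),.144))
s=read_state(); print(s["tool_pos"],R.from_rotvec(s["orientation"]).as_matrix().round(3))
```

```text
0 [-0.0102  0.05  ] 101.5
25 [0.0517 0.0144] 15.6
50 [ 0.0166 -0.051 ] -72.0
75 [-0.0472 -0.0144] -163.1
tipT [ 0.5257 -0.086   0.145 ]
midT [ 0.4976 -0.0816  0.145 ]
tipS [ 0.5237 -0.0866  0.145 ]
midS [ 0.4977 -0.0801  0.145 ]
backS [ 0.4698 -0.0747  0.145 ]
barA [ 0.4674 -0.0722  0.145 ]
barB [ 0.5287 -0.0857  0.145 ]
post top [ 0.53138283 -0.20962159  0.144     ] [ 0.53457955 -0.21309904  0.144     ]
[ 0.15878764 -0.57862673  0.2296333 ] [[ 0.964  0.265  0.   ]
 [ 0.265 -0.964 -0.   ]
 [ 0.     0.    -1.   ]]
```

```bash
python3 -m creep '[[0.03,-0.026,0,0,60],[0.03,-0.026,0,0,60],[0.03,-0.026,0,0,60],[0.03,-0.026,0,0,60],[0.03,-0.026,0,0,60],[0.03,-0.026,0,0,60],[0.03,-0.026,0,0,60],[0.03,-0.026,0,0,60],[0.03,-0.026,0,0,60],[0.03,-0.026,0,0,60],[0.03,-0.026,0,0,60],[0.03,-0.026,0,0,60]]' 40
python3 -m creep '[[0.03,-0.026,0,0,100],[0.03,-0.026,0,0,100],[0.03,-0.026,0,0,100],[0,0,0.02,0.12,100],[0,0,0.02,0.12,100],[0,0,0,0.12,100],[0,0,0,0.12,100],[0,0,0,0,100]]'
python3 - <<'E'
from h import *
s=read_state(); print(s["t"],s["tool_pos"],R.from_rotvec(s["orientation"]).as_matrix().round(3),s["opening"],s["q"])
for c in("top","side"): cv2.imwrite(f"pics/{c}1.png",cv2.resize(read_camera(c)[200:380,200:440,::-1],None,fx=3,fy=3,interpolation=cv2.INTER_CUBIC))
E
```

```text
t: 2.6
tool_pos: [0.4242, -0.1807, 0.23]
orientation: [3.113, 0.419, 0.001]
force: [1.6, -1.2, 0.1]
opening: 0.0709
t: 3.27
tool_pos: [0.4893, -0.0831, 0.1892]
orientation: [-3.123, 0.341, 0.001]
force: [-0.0, 0.1, -0.8]
opening: 0.0566
3.2667 [ 0.48931395 -0.08314371  0.18916818] [[ 0.976 -0.216 -0.001]
 [-0.216 -0.976  0.   ]
 [-0.001 -0.    -1.   ]] 0.056584765105555934 [-2.71626940e-01 -1.29852220e-01  1.82260783e+00 -3.52358036e-05
  1.44971171e+00  1.51675215e+00]
```

View pics/side1.png

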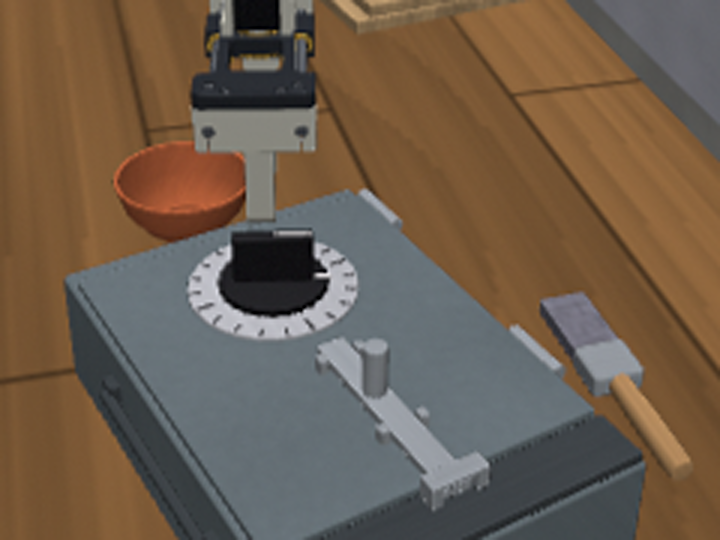

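```bash
python3 -m creep '[[0.0048,-0.0027,0.02,0,100],[0,0,0.02,0,100],[0,0,0.015,0,100],[0,0,0.008,0,100],[0,0,0,0,100]]'
python3 - <<'E'
from h import *
s=read_state(); print(s["t"],s["tool_pos"],s["force"])
for c in("top","side"): cv2.imwrite(f"pics/{c}2.png",cv2.resize(read_camera(c)[240:350,230:390,::-1] if c=="side" else read_camera(c)[250:360,320:480,::-1],None,fx=5,fy=5,interpolation=cv2.INTER_CUBIC))
E
```

```text
t: 3.78
tool_pos: [0.4936, -0.0816, 0.1248]
orientation: [-3.124, 0.329, 0.005]
force: [0.3, -0.5, -1.0]
opening: 0.0564
3.7833 [ 0.49356185 -0.08160991  0.1248143 ] [ 0.26440439 -0.45156965 -1.01462001]
```

View pics/side2.png

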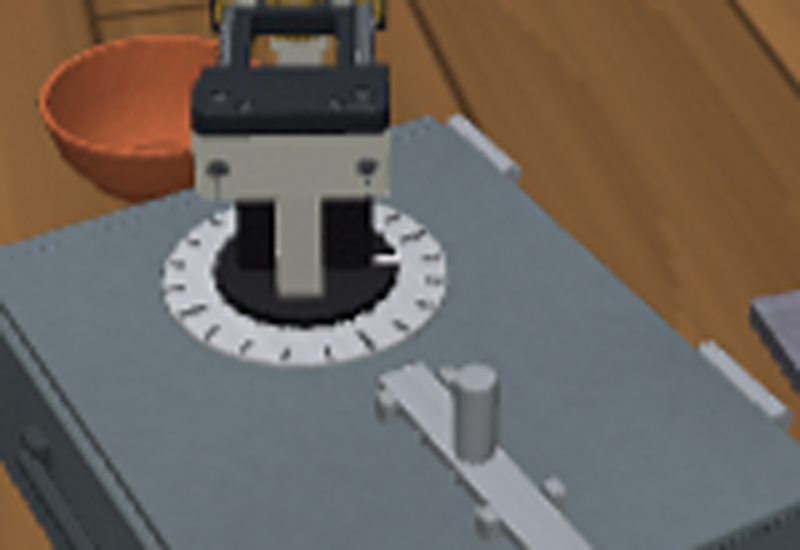

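View pics/top2.png

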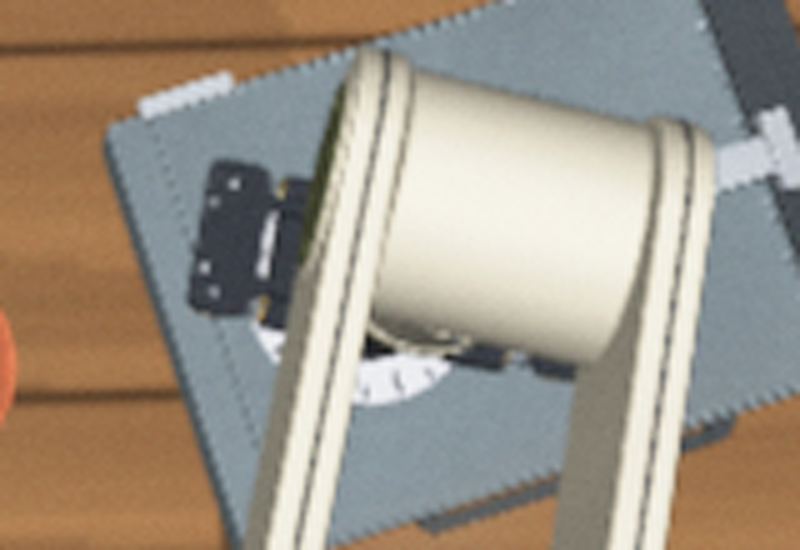

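```bash
python3 -m creep '[[0,0,0,0,255],[0,0,0,0,255],[0,0,0,0,255],[0,0,0,0,255],[0,0,0,0,255],[0,0,0,0,255]]' 40
python3 - <<'E'
from h import *
s=read_state(); print(s["t"],s["tool_pos"],s["force"],s["wrist_torque"],s["opening"])
E
```

```text
t: 4.38
tool_pos: [0.4949, -0.0818, 0.1268]
orientation: [3.124, -0.333, 0.0]
force: [0.5, -0.5, 0.6]
opening: 0.0206
4.3833 [ 0.49489202 -0.08183198  0.12683936] [ 0.50378808 -0.49561298  0.55467841] [ 0.02762007  0.04212835 -0.00166051] 0.02061790170309507
```

```bash
python3 -m creep '[[0,0,0,0,255],[0,0,0,0,255],[0,0,0,0,255],[0,0,0,0,255]]'
cat > m.py <<'E'
from h import *
s=read_state(); M=R.from_rotvec(s["orientation"]).as_matrix()
print("t %.2f yaw %.4f dialest %.3f"%(s["t"],np.arctan2(M[1,0],M[0,0]),np.arctan2(M[1,0],M[0,0])-.28),"pos",s["tool_pos"].round(4),"F",s["force"].round(2),"T",s["wrist_torque"].round(3),"op",round(s["opening"],4),"q6 %.3f jt6 %.3f"%(s["q"][5],s["joint_torque"][5]))
E
python3 m.py
```

```text
t: 4.72
tool_pos: [0.4947, -0.0822, 0.1267]
orientation: [3.123, -0.333, -0.0]
force: [-2.3, -4.0, 1.7]
opening: 0.0128
t 4.72 yaw -0.2123 dialest -0.492 pos [ 0.4947 -0.0822  0.1267] F [-2.27 -4.03  1.73] T [-0.55   0.276  0.029] op 0.0128 q6 1.517 jt6 0.004
```

```bash
python3 -m creep '[[0,0,0,-0.03,255],[0,0,0,-0.06,255],[0,0,0,-0.06,255],[0,0,0,-0.06,255],[0,0,0,-0.06,255],[0,0,0,-0.06,255]]'; python3 m.py
python3 -m creep '[[0,0,0,-0.06,255],[0,0,0,-0.06,255],[0,0,0,-0.06,255],[0,0,0,-0.06,255],[0,0,0,-0.06,255],[0,0,0,-0.02,255],[0,0,0,0,255]]'; python3 m.py
```

```text
t: 5.22
tool_pos: [0.4947, -0.0824, 0.1267]
orientation: [3.135, 0.189, -0.0]
force: [-0.2, -5.0, 1.1]
opening: 0.0125
t 5.22 yaw 0.1204 dialest -0.160 pos [ 0.4947 -0.0824  0.1267] F [-0.23 -4.96  1.13] T [-0.772  0.257 -0.065] op 0.0125 q6 1.184 jt6 1.461
t: 5.8
tool_pos: [0.4948, -0.0826, 0.1267]
orientation: [3.065, 0.684, -0.0]
force: [-1.4, -5.8, 1.1]
opening: 0.0133
t 5.80 yaw 0.4390 dialest 0.159 pos [ 0.4948 -0.0826  0.1267] F [-1.36 -5.8   1.11] T [-0.887  0.152  0.07 ] op 0.0133 q6 0.865 jt6 -0.611
```

```bash
python3 m.py; python3 -m creep '[[0,0,0,0,255]]' >/dev/null; python3 m.py;python3 -m creep '[[0,0,0,-0.02,255],[0,0,0,-0.02,255],[0,0,0,-0.02,255],[0,0,0,0,255]]'>/dev/null; python3 m.py; python3 -m creep '[[0,0,0,-0.02,255],[0,0,0,-0.02,255],[0,0,0,-0.02,255],[0,0,0,0,255]]'>/dev/null; python3 m.py
python3 - <<'E'
from h import *
cv2.imwrite("pics/side3.png",cv2.resize(read_camera("side")[240:350,230:390,::-1],None,fx=5,fy=5,interpolation=cv2.INTER_CUBIC))
E
```

```text
t 5.80 yaw 0.4390 dialest 0.159 pos [ 0.4948 -0.0826  0.1267] F [-1.36 -5.8   1.11] T [-0.887  0.152  0.07 ] op 0.0133 q6 0.865 jt6 -0.611
t 5.88 yaw 0.4377 dialest 0.158 pos [ 0.4948 -0.0826  0.1267] F [-1.26 -4.64 -0.11] T [-0.899  0.145  0.048] op 0.0129 q6 0.867 jt6 -0.090
t 6.22 yaw 0.4987 dialest 0.219 pos [ 0.4948 -0.0827  0.1267] F [-0.95 -6.52  0.18] T [-0.956  0.115  0.058] op 0.013 q6 0.806 jt6 -0.419
t 6.55 yaw 0.5587 dialest 0.279 pos [ 0.4949 -0.0827  0.1267] F [-0.27 -5.96  0.13] T [-0.962  0.184  0.041] op 0.0126 q6 0.746 jt6 -0.420
```

View pics/side3.png

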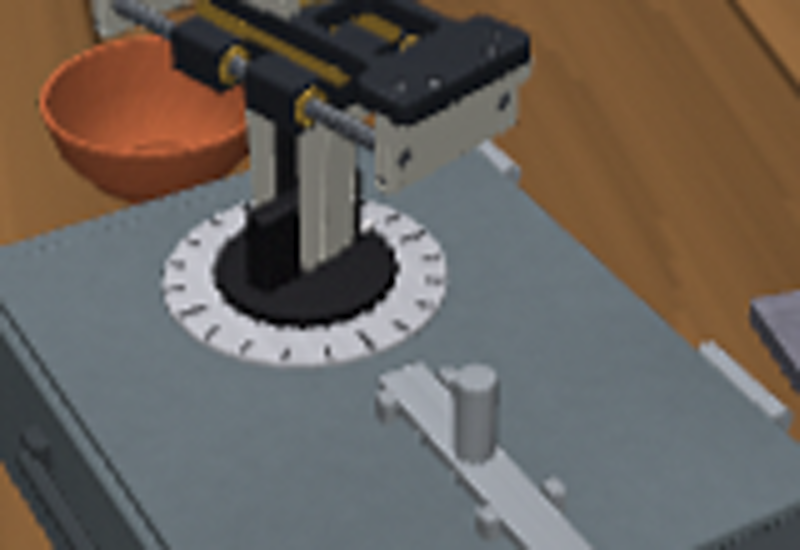

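```bash
python3 -m creep '[[0,0,0,-0.02,255],[0,0,0,-0.02,255],[0,0,0,0,255]]'>/dev/null; python3 m.py;  python3 -m creep '[[0,0,0,-0.015,255],[0,0,0,-0.015,255],[0,0,0,0,255]]'>/dev/null; python3 m.py
```

```text
t 6.85 yaw 0.5988 dialest 0.319 pos [ 0.4949 -0.0827  0.1267] F [-0.91 -6.19 -0.15] T [-0.961  0.085  0.056] op 0.0132 q6 0.706 jt6 -0.412
t 7.10 yaw 0.6284 dialest 0.348 pos [ 0.4949 -0.0828  0.1267] F [-0.96 -5.29  0.2 ] T [-0.968  0.063  0.048] op 0.0126 q6 0.676 jt6 -0.317
```

```bash
python3 -m creep '[[0,0,0,-0.015,255],[0,0,0,-0.015,255],[0,0,0,0,255]]'>/dev/null; python3 m.py
```

```text
t 7.35 yaw 0.6584 dialest 0.378 pos [ 0.4949 -0.0828  0.1267] F [-0.38 -6.09 -0.6 ] T [-0.971  0.018  0.052] op 0.013 q6 0.646 jt6 -0.317
```

```bash
python3 -m creep '[[0,0,0,-0.015,255],[0,0,0,-0.015,255],[0,0,0,0,255]]'>/dev/null; python3 m.py
```

```text
t 7.60 yaw 0.6884 dialest 0.408 pos [ 0.4949 -0.0828  0.1267] F [-0.81 -6.02  1.01] T [-1.     0.05   0.027] op 0.0126 q6 0.616 jt6 -0.317
```

```bash
python3 -m creep '[[0,0,0,-0.015,255],[0,0,0,-0.015,255],[0,0,0,0,255]]'>/dev/null; python3 m.py
```

```text
t 7.85 yaw 0.7183 dialest 0.438 pos [ 0.4949 -0.0828  0.1267] F [ 0.82 -5.58 -1.07] T [-1.073  0.026  0.009] op 0.013 q6 0.586 jt6 -0.317
```

```bash
python3 -m creep '[[0,0,0,-0.015,255],[0,0,0,-0.01,255],[0,0,0,0,255]]'>/dev/null; python3 m.py
```

```text
t 8.10 yaw 0.7431 dialest 0.463 pos [ 0.4949 -0.0828  0.1267] F [-0.46 -6.31 -0.99] T [-1.046  0.023  0.025] op 0.0126 q6 0.561 jt6 -0.240
```

```bash
python3 -m creep '[[0,0,0,-0.015,255],[0,0,0,-0.015,255],[0,0,0,0,255]]'>/dev/null; python3 m.py
```

```text
t 8.35 yaw 0.7733 dialest 0.493 pos [ 0.4949 -0.0828  0.1267] F [-0.52 -6.31 -0.79] T [-1.089e+00  1.600e-02  1.000e-03] op 0.0129 q6 0.531 jt6 -0.317
```

```bash
python3 -m creep '[[0,0,0,-0.01,255],[0,0,0,-0.01,255],[0,0,0,0,255]]'>/dev/null; python3 m.py
```

```text
t 8.60 yaw 0.7930 dialest 0.513 pos [ 0.4949 -0.0828  0.1267] F [ 0.24 -6.43 -0.05] T [-1.087e+00  3.300e-02 -1.000e-03] op 0.0129 q6 0.511 jt6 -0.223
```

```bash
python3 -m creep '[[0,0,0,-0.01,255],[0,0,0,-0.01,255],[0,0,0,0,255]]'>/dev/null; python3 m.py
```

```text
t 8.85 yaw 0.8130 dialest 0.533 pos [ 0.495  -0.0828  0.1267] F [ 0.11 -6.64 -1.28] T [-1.036  0.013  0.042] op 0.0125 q6 0.491 jt6 -0.223
```

```bash
python3 -m creep '[[0,0,0,-0.012,255],[0,0,0,-0.013,255],[0,0,0,0,255]]'>/dev/null; python3 m.py
```

```text
t 9.10 yaw 0.8382 dialest 0.558 pos [ 0.495  -0.0828  0.1267] F [-0.42 -5.76 -1.05] T [-1.124 -0.045  0.03 ] op 0.0126 q6 0.466 jt6 -0.275
```

```bash
python3 -m creep '[[0,0,0,-0.012,255],[0,0,0,-0.013,255],[0,0,0,0,255]]'>/dev/null; python3 m.py
```

```text
t 9.35 yaw 0.8632 dialest 0.583 pos [ 0.495  -0.0829  0.1267] F [ 0.4  -6.74 -0.32] T [-1.143 -0.076  0.008] op 0.0131 q6 0.441 jt6 -0.276
```

```bash
python3 -m creep '[[0,0,0,-0.012,255],[0,0,0,-0.013,255],[0,0,0,0,255]]'>/dev/null; python3 m.py
```

```text
t 9.60 yaw 0.8882 dialest 0.608 pos [ 0.495  -0.0829  0.1267] F [-0.45 -7.04 -0.13] T [-1.16  -0.075 -0.005] op 0.0125 q6 0.416 jt6 -0.276
```

```bash
python3 -m creep '[[0,0,0,-0.01,255],[0,0,0,-0.01,255],[0,0,0,0,255]]'>/dev/null; python3 m.py
```

```text
t 9.85 yaw 0.9080 dialest 0.628 pos [ 0.495  -0.0829  0.1267] F [ 0.53 -6.23 -0.76] T [-1.174 -0.038  0.021] op 0.0128 q6 0.396 jt6 -0.224
```

```bash
python3 -m creep '[[0,0,0,-0.01,255],[0,0,0,-0.01,255],[0,0,0,0,255]]'>/dev/null; python3 m.py
```

```text
t 10.10 yaw 0.9280 dialest 0.648 pos [ 0.495  -0.0829  0.1267] F [ 0.1  -6.55 -0.72] T [-1.144 -0.109 -0.048] op 0.0123 q6 0.376 jt6 -0.240
```

```bash
python3 -m creep '[[0,0,0,-0.01,255],[0,0,0,0,255]]'>/dev/null; python3 m.py
```

```text
t 10.27 yaw 0.9379 dialest 0.658 pos [ 0.495  -0.0829  0.1267] F [ 0.62 -6.95 -0.74] T [-1.083 -0.067 -0.018] op 0.0129 q6 0.366 jt6 -0.207
```

```bash
python3 -m creep '[[0,0,0,-0.01,255],[0,0,0,-0.01,255],[0,0,0,0,255]]'>/dev/null; python3 m.py
```

```text
t 10.52 yaw 0.9579 dialest 0.678 pos [ 0.495  -0.0829  0.1267] F [ 0.71 -6.54 -1.81] T [-1.141 -0.096  0.029] op 0.0131 q6 0.346 jt6 -0.240
```

```bash
python3 -m creep '[[0,0,0,-0.01,255],[0,0,0,-0.01,255],[0,0,0,0,255]]'>/dev/null; python3 m.py
```

```text
t 10.77 yaw 0.9780 dialest 0.698 pos [ 0.495  -0.0829  0.1267] F [ 0.73 -6.73 -1.51] T [-1.122 -0.132  0.01 ] op 0.013 q6 0.326 jt6 -0.240
```

```bash
python3 -m creep '[[0,0,0,-0.01,255],[0,0,0,-0.01,255],[0,0,0,0,255]]'>/dev/null; python3 m.py
```

```text
t 11.02 yaw 0.9980 dialest 0.718 pos [ 0.4951 -0.0829  0.1267] F [ 0.64 -7.89 -1.59] T [-1.147 -0.101 -0.069] op 0.0127 q6 0.306 jt6 -0.240
```

```bash
python3 -m creep '[[0,0,0,-0.01,255],[0,0,0,-0.01,255],[0,0,0,0,255]]'>/dev/null; python3 m.py
```

```text
t 11.27 yaw 1.0179 dialest 0.738 pos [ 0.4951 -0.0829  0.1267] F [ 0.98 -6.2  -1.54] T [-1.109 -0.123 -0.005] op 0.0126 q6 0.286 jt6 -0.240
```

```bash
python3 -m creep '[[0,0,0,-0.01,255],[0,0,0,-0.01,255],[0,0,0,0,255]]'>/dev/null; python3 m.py
```

```text
t 11.52 yaw 1.0379 dialest 0.758 pos [ 0.4951 -0.0829  0.1267] F [ 1.09 -6.23 -1.5 ] T [-1.161 -0.15  -0.005] op 0.0124 q6 0.266 jt6 -0.240
```

```bash
python3 -m creep '[[0,0,0,-0.01,255],[0,0,0,-0.01,255],[0,0,0,0,255]]'>/dev/null; python3 m.py
```

```text
t 11.77 yaw 1.0580 dialest 0.778 pos [ 0.4951 -0.083   0.1267] F [ 0.8  -6.93 -1.67] T [-1.144 -0.13  -0.058] op 0.0126 q6 0.246 jt6 -0.240
```

```bash
python3 -m creep '[[0,0,0,-0.01,255],[0,0,0,0,255]]'>/dev/null; python3 m.py
```

```text
t 11.93 yaw 1.0679 dialest 0.788 pos [ 0.4951 -0.0829  0.1267] F [ 1.47 -6.68 -1.71] T [-1.15  -0.136 -0.046] op 0.0128 q6 0.236 jt6 -0.207
```

```bash
python3 -m creep '[[0,0,0,-0.01,255],[0,0,0,-0.01,255],[0,0,0,0,255]]'>/dev/null; python3 m.py
python3 - <<'E'
from h import *
cv2.imwrite("pics/side4.png",cv2.resize(read_camera("side")[240:350,230:390,::-1],None,fx=5,fy=5,interpolation=cv2.INTER_CUBIC))
E
```

```text
t 12.18 yaw 1.0880 dialest 0.808 pos [ 0.4951 -0.0829  0.1267] F [ 1.21 -7.69 -1.23] T [-1.227 -0.174  0.019] op 0.0125 q6 0.216 jt6 -0.239
```

View pics/side4.png

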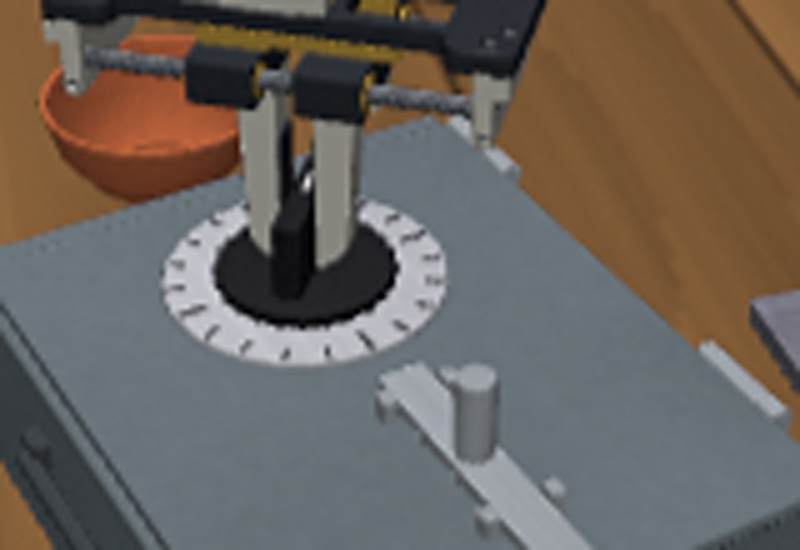

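The dial has turned with the grip: the bar (at about 290,240) is nearly end-on to the side camera. No stop yet, so I'll go on.

```bash
python3 -m creep '[[0,0,0,-0.01,255],[0,0,0,-0.01,255],[0,0,0,0,255]]'>/dev/null; python3 m.py
```

```text
t 12.48 yaw 1.1079 dialest 0.828 pos [ 0.4951 -0.0829  0.1267] F [ 0.63 -7.75 -1.55] T [-1.192 -0.205 -0.   ] op 0.0125 q6 0.196 jt6 -0.239
```

```bash
python3 -m creep '[[0,0,0,-0.01,255],[0,0,0,-0.01,255],[0,0,0,0,255]]'>/dev/null; python3 m.py
```

```text
t 12.73 yaw 1.1279 dialest 0.848 pos [ 0.4952 -0.0829  0.1267] F [ 1.5  -7.51 -1.87] T [-1.205 -0.248 -0.005] op 0.0129 q6 0.176 jt6 -0.239
```

```bash
python3 -m creep '[[0,0,0,-0.01,255],[0,0,0,-0.01,255],[0,0,0,0,255]]'>/dev/null; python3 m.py
```

```text
t 12.98 yaw 1.1479 dialest 0.868 pos [ 0.4951 -0.083   0.1267] F [ 1.63 -7.02 -1.53] T [-1.228 -0.225 -0.04 ] op 0.0131 q6 0.156 jt6 -0.239
```

```bash
python3 -m creep '[[0,0,0,-0.01,255],[0,0,0,-0.01,255],[0,0,0,0,255]]'>/dev/null; python3 m.py
```

```text
t 13.23 yaw 1.1679 dialest 0.888 pos [ 0.4952 -0.083   0.1267] F [ 0.97 -7.39 -2.31] T [-1.209 -0.185 -0.055] op 0.0131 q6 0.136 jt6 -0.284
```

```bash
python3 -m creep '[[0,0,0,-0.01,255],[0,0,0,0,255]]'>/dev/null; python3 m.py
```

```text
t 13.40 yaw 1.1778 dialest 0.898 pos [ 0.4952 -0.083   0.1267] F [ 1.71 -7.37 -2.41] T [-1.176 -0.271 -0.08 ] op 0.0127 q6 0.126 jt6 -0.282
```

```bash
python3 -m creep '[[0,0,0,-0.01,255],[0,0,0,0,255]]'>/dev/null; python3 m.py; python3 -m creep '[[0,0,0,0,255],[0,0,0,0,255]]'>/dev/null; python3 m.py
```

```text
t 13.57 yaw 1.1877 dialest 0.908 pos [ 0.4952 -0.083   0.1267] F [ 1.04 -7.98 -2.51] T [-1.19  -0.196 -0.164] op 0.0125 q6 0.116 jt6 -0.315
t 13.73 yaw 1.1872 dialest 0.907 pos [ 0.4952 -0.083   0.1267] F [ 2.01 -6.82 -1.91] T [-1.109 -0.179 -0.046] op 0.0127 q6 0.117 jt6 -0.115
```

```bash
python3 -m creep '[[0,0,0,-0.01,255],[0,0,0,0,255]]'>/dev/null; python3 m.py; python3 -m creep '[[0,0,0,0,255],[0,0,0,0,255]]'>/dev/null; python3 m.py;  python3 -m creep '[[0,0,0,0,255]]'>/dev/null; python3 m.py
```

```text
t 13.90 yaw 1.1977 dialest 0.918 pos [ 0.4952 -0.083   0.1267] F [ 2.55 -7.85 -2.11] T [-1.135 -0.171 -0.198] op 0.0126 q6 0.106 jt6 -0.345
t 14.07 yaw 1.1971 dialest 0.917 pos [ 0.4952 -0.083   0.1267] F [ 2.23 -7.38 -2.2 ] T [-1.202 -0.218 -0.127] op 0.0127 q6 0.107 jt6 -0.149
t 14.15 yaw 1.1972 dialest 0.917 pos [ 0.4952 -0.083   0.1267] F [ 2.03 -7.74 -1.9 ] T [-1.162 -0.207 -0.143] op 0.0127 q6 0.107 jt6 -0.146
```

```bash
python3 -m creep '[[0,0,0,0.03,255],[0,0,0,0.06,255],[0,0,0,0.06,255],[0,0,0,0.06,255],[0,0,0,0.06,255],[0,0,0,0.06,255],[0,0,0,0.06,255],[0,0,0,0.06,255],[0,0,0,0.06,255],[0,0,0,0.06,255],[0,0,0,0.06,255],[0,0,0,0.06,255]]'; python3 m.py; python3 -m creep '[[0,0,0,0.06,255],[0,0,0,0.06,255],[0,0,0,0.06,255],[0,0,0,0.06,255],[0,0,0,0.06,255],[0,0,0,0.06,255],[0,0,0,0.06,255],[0,0,0,0.06,255],[0,0,0,0.06,255],[0,0,0,0.04,255],[0,0,0,0.02,255],[0,0,0,0,255]]'; python3 m.py
```

```text
t: 15.15
tool_pos: [0.4948, -0.0827, 0.1267]
orientation: [3.041, 0.784, -0.0]
force: [-0.9, -5.8, -0.1]
opening: 0.0127
t 15.15 yaw 0.5045 dialest 0.225 pos [ 0.4948 -0.0827  0.1267] F [-0.87 -5.82 -0.09] T [-0.902  0.131  0.047] op 0.0127 q6 0.800 jt6 -1.467
t: 16.15
tool_pos: [0.4948, -0.0823, 0.1267]
orientation: [3.137, -0.146, -0.0]
force: [-2.0, -5.0, 1.0]
opening: 0.0129
t 16.15 yaw -0.0928 dialest -0.373 pos [ 0.4948 -0.0823  0.1267] F [-1.96 -5.01  0.99] T [-0.774  0.383 -0.026] op 0.0129 q6 1.397 jt6 0.610
```

```bash
python3 -m creep '[[0,0,0,0.04,255],[0,0,0,0.04,255],[0,0,0,0.04,255],[0,0,0,0.02,255],[0,0,0,0,255],[0,0,0,0,255]]'>/dev/null; python3 m.py;  python3 -m creep '[[0,0,0,0.015,255],[0,0,0,0.015,255],[0,0,0,0,255]]'>/dev/null; python3 m.py; python3 -m creep '[[0,0,0,0.01,255],[0,0,0,0.01,255],[0,0,0,0,255]]'>/dev/null; python3 m.py; python3 -m creep '[[0,0,0,0.01,255],[0,0,0,0.01,255],[0,0,0,0,255]]'>/dev/null; python3 m.py
```

```text
t 16.65 yaw -0.2311 dialest -0.511 pos [ 0.4947 -0.0822  0.1267] F [-2.28 -5.23  1.05] T [-0.764  0.334 -0.086] op 0.013 q6 1.536 jt6 0.072
t 16.90 yaw -0.2618 dialest -0.542 pos [ 0.4947 -0.0821  0.1267] F [-0.39 -4.3   1.26] T [-0.713  0.35  -0.017] op 0.0128 q6 1.566 jt6 0.308
t 17.15 yaw -0.2816 dialest -0.562 pos [ 0.4948 -0.0821  0.1267] F [-2.16 -4.92  1.28] T [-0.718  0.339  0.017] op 0.0127 q6 1.586 jt6 0.215
t 17.40 yaw -0.3017 dialest -0.582 pos [ 0.4948 -0.0821  0.1267] F [-1.97 -4.1   1.59] T [-0.753  0.29  -0.008] op 0.0128 q6 1.606 jt6 0.213
```

Baseline for 0.02 steps is about 0.215 on joint 6; now creeping on.

```bash
python3 -m creep '[[0,0,0,0.01,255],[0,0,0,0.01,255],[0,0,0,0,255]]'>/dev/null; python3 m.py
```

```text
t 17.65 yaw -0.3219 dialest -0.602 pos [ 0.4948 -0.0821  0.1267] F [-1.94 -4.82  0.91] T [-0.765  0.372  0.016] op 0.0129 q6 1.626 jt6 0.206
```

```bash
python3 -m creep '[[0,0,0,0.01,255],[0,0,0,0.01,255],[0,0,0,0,255]]'>/dev/null; python3 m.py
```

```text
t 17.90 yaw -0.3419 dialest -0.622 pos [ 0.4947 -0.0821  0.1267] F [-1.46 -5.4   0.91] T [-0.701  0.365 -0.034] op 0.0129 q6 1.646 jt6 0.214
```

```bash
python3 -m creep '[[0,0,0,0.01,255],[0,0,0,0.01,255],[0,0,0,0,255]]'>/dev/null; python3 m.py
```

```text
t 18.15 yaw -0.3620 dialest -0.642 pos [ 0.4948 -0.0821  0.1267] F [-1.46 -5.28  1.3 ] T [-0.746  0.311 -0.017] op 0.0127 q6 1.667 jt6 0.211
```

```bash
python3 -m creep '[[0,0,0,0.01,255],[0,0,0,0.01,255],[0,0,0,0,255]]'>/dev/null; python3 m.py
```

```text
t 18.40 yaw -0.3821 dialest -0.662 pos [ 0.4948 -0.0821  0.1267] F [-2.1  -4.74  0.96] T [-0.749  0.398 -0.061] op 0.013 q6 1.687 jt6 0.210
```

```bash
python3 -m creep '[[0,0,0,0.01,255],[0,0,0,0.01,255],[0,0,0,0,255]]'>/dev/null; python3 m.py
```

```text
t 18.65 yaw -0.4021 dialest -0.682 pos [ 0.4948 -0.082   0.1267] F [-2.15 -4.72  1.15] T [-0.684  0.36  -0.044] op 0.0128 q6 1.707 jt6 0.214
```

```bash
python3 -m creep '[[0,0,0,0.01,255],[0,0,0,0.01,255],[0,0,0,0,255]]'>/dev/null; python3 m.py
```

```text
t 18.90 yaw -0.4222 dialest -0.702 pos [ 0.4948 -0.082   0.1267] F [-1.56 -3.44  1.74] T [-0.764  0.352  0.008] op 0.0127 q6 1.727 jt6 0.213
```

```bash
python3 -m creep '[[0,0,0,0.01,255],[0,0,0,0,255]]'>/dev/null; python3 m.py
```

```text
t 19.07 yaw -0.4321 dialest -0.712 pos [ 0.4948 -0.082   0.1267] F [-2.57 -4.33  1.31] T [-0.732  0.343  0.063] op 0.013 q6 1.737 jt6 0.208
```

```bash
python3 -m creep '[[0,0,0,0.01,255],[0,0,0,0,255]]'>/dev/null; python3 m.py
```

```text
t 19.23 yaw -0.4422 dialest -0.722 pos [ 0.4948 -0.082   0.1267] F [-1.99 -4.33  0.85] T [-0.838  0.439  0.031] op 0.0127 q6 1.747 jt6 0.220
```

```bash
python3 -m creep '[[0,0,0,0.01,255],[0,0,0,0,255],[0,0,0,0,255]]'>/dev/null; python3 m.py
```

```text
t 19.48 yaw -0.4517 dialest -0.732 pos [ 0.4948 -0.082   0.1267] F [-2.09 -4.71  2.46] T [-0.757  0.361  0.061] op 0.0127 q6 1.756 jt6 0.105
```

```bash
python3 -m creep '[[0,0,0,0.01,255],[0,0,0,0,255],[0,0,0,0,255]]'>/dev/null; python3 m.py; python3 -m creep '[[0,0,0,0,255]]'>/dev/null; python3 m.py
```

```text
t 19.73 yaw -0.4619 dialest -0.742 pos [ 0.4948 -0.082   0.1267] F [-2.04 -4.94  0.59] T [-0.768  0.447  0.057] op 0.0127 q6 1.767 jt6 0.143
t 19.82 yaw -0.4619 dialest -0.742 pos [ 0.4948 -0.082   0.1267] F [-1.56 -5.21  1.85] T [-0.842  0.397  0.089] op 0.0127 q6 1.767 jt6 0.105
```

```bash
python3 -m creep '[[0,0,0,0.01,255],[0,0,0,0,255],[0,0,0,0,255],[0,0,0,0,255]]'>/dev/null; python3 m.py; python3 -m creep '[[0,0,0,0,255]]'>/dev/null; python3 m.py
```

```text
t 20.15 yaw -0.4718 dialest -0.752 pos [ 0.4948 -0.082   0.1267] F [-1.79 -5.95  1.21] T [-0.847  0.377  0.152] op 0.0126 q6 1.777 jt6 0.135
t 20.23 yaw -0.4718 dialest -0.752 pos [ 0.4948 -0.082   0.1267] F [-2.02 -4.46  0.88] T [-0.865  0.431  0.087] op 0.0126 q6 1.777 jt6 0.132
```

```bash
python3 -m creep '[[0,0,0,0,100],[0,0,0,0,100],[0,0,0,0,100],[0,0,0,0,100],[0,0,0,0,100],[0,0,0,0,100]]'; python3 m.py
python3 -m creep '[[0,0,-0.01,0,100],[0,0,-0.02,0,100],[0,0,-0.03,0,100],[0,0,0,-0.1,100],[0,0,0,-0.1,100],[0,0,0,-0.1,100],[0,0,0,-0.1,100],[0,0,0,-0.1,100],[0,0,0,-0.1,100],[0,0,0,-0.1,100],[0,0,0,-0.05,100],[0,0,0,0,100]]'; python3 m.py
```

```text
t: 20.73
tool_pos: [0.4948, -0.0816, 0.1266]
orientation: [-3.054, 0.735, 0.0]
force: [-0.1, 0.0, -0.4]
opening: 0.0478
t 20.73 yaw -0.4721 dialest -0.752 pos [ 0.4948 -0.0816  0.1266] F [-0.14  0.01 -0.38] T [ 0.123  0.017 -0.022] op 0.0478 q6 1.777 jt6 -0.001
t: 21.73
tool_pos: [0.495, -0.0818, 0.1875]
orientation: [3.111, 0.439, 0.001]
force: [-0.4, -0.7, 0.1]
opening: 0.0563
t 21.73 yaw 0.2802 dialest 0.000 pos [ 0.495  -0.0818  0.1875] F [-0.35 -0.7   0.08] T [ 0.015 -0.018  0.026] op 0.0563 q6 1.024 jt6 -1.449
```

```bash
python3 -m creep '[[0,0.02,0,0,100],[0,0.034,0,0,100],[0,0.034,0,0,100],[0,0.034,0,0,100],[0,0.014,0,0,100],[0,0,0,0,100]]'; python3 m.py
python3 - <<'E'
from h import *
cv2.imwrite("pics/side5.png",cv2.resize(read_camera("side")[230:380,220:420,::-1],None,fx=4,fy=4,interpolation=cv2.INTER_CUBIC))
cv2.imwrite("pics/top5.png",cv2.resize(read_camera("top")[230:380,320:520,::-1],None,fx=4,fy=4,interpolation=cv2.INTER_CUBIC))
for d in tip_of("side","bolt_grip")[:1]: print(d, onz("side",d["pixel"],.129))
E
```

```text
t: 22.23
tool_pos: [0.5324, -0.2155, 0.1869]
orientation: [3.112, 0.427, 0.0]
force: [-0.9, 0.1, 0.3]
opening: 0.0565
t 22.23 yaw 0.2730 dialest -0.007 pos [ 0.5324 -0.2155  0.1869] F [-0.88  0.1   0.26] T [-0.005  0.012 -0.007] op 0.0565 q6 0.824 jt6 -0.578
{'pixel': [324.6, 317.1], 'confidence': 0.79} [ 0.53697862 -0.20217739  0.129     ]
```

View pics/side5.png

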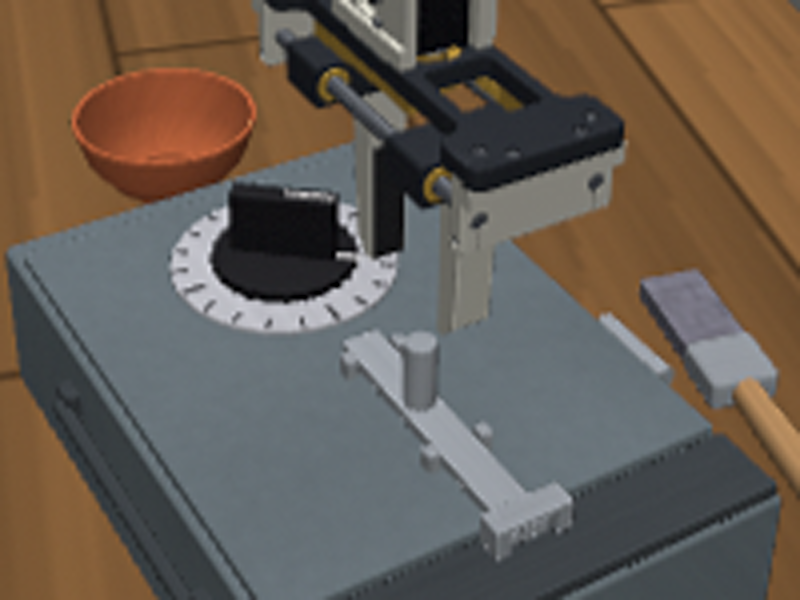

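View pics/top5.png

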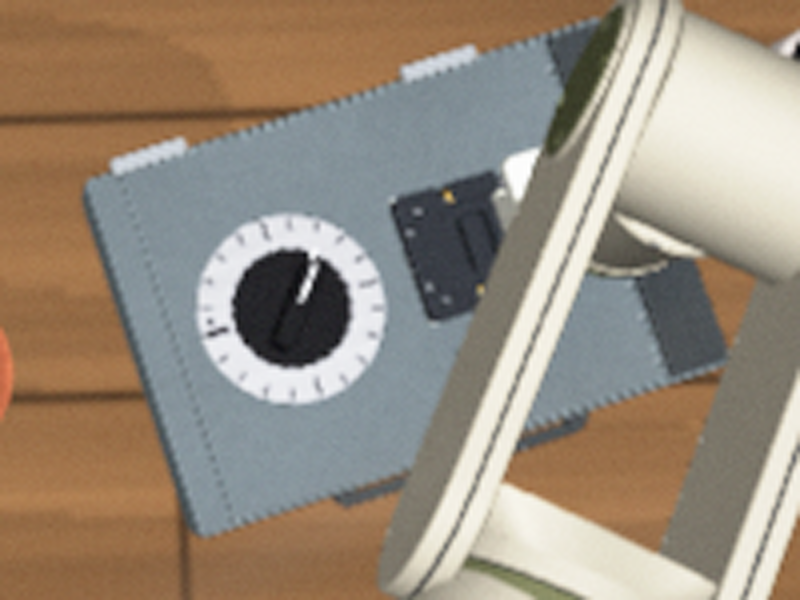

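```bash
python3 -m creep '[[0.001,-0.002,0.02,0,100],[0,0,0.02,0,100],[0,0,0.01,0,100],[0,0,0.005,0,100],[0,0,0,0,100]]'; python3 m.py
python3 - <<'E'
from h import *
cv2.imwrite("pics/side6.png",cv2.resize(read_camera("side")[230:380,220:420,::-1],None,fx=4,fy=4,interpolation=cv2.INTER_CUBIC))
E
```

```text
t: 22.8
tool_pos: [0.5317, -0.2091, 0.1305]
orientation: [-3.11, -0.436, 0.003]
force: [0.9, 0.0, -0.2]
opening: 0.0566
t 22.80 yaw 0.2786 dialest -0.001 pos [ 0.5317 -0.2091  0.1305] F [ 0.88  0.04 -0.16] T [-0.044 -0.043  0.018] op 0.0566 q6 0.828 jt6 0.017
```

View pics/side6.png

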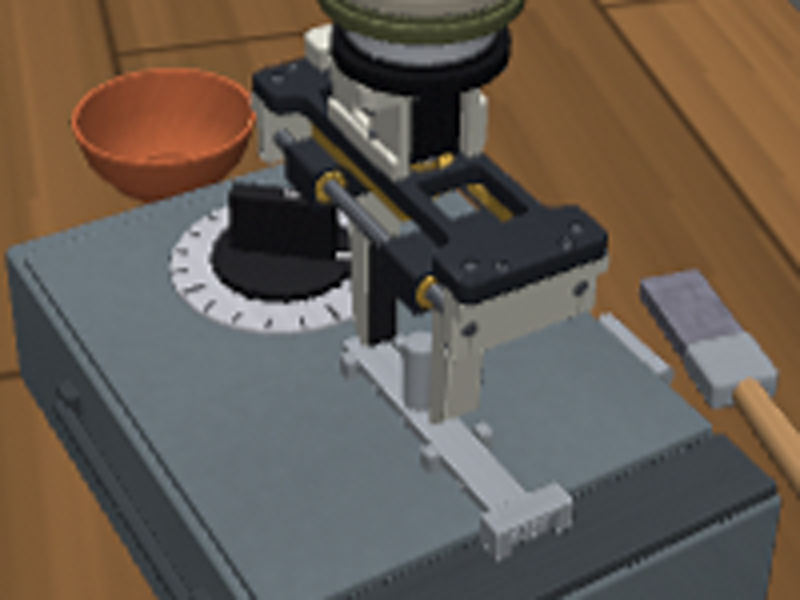

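```bash
python3 -m creep '[[0,0,0,0,255],[0,0,0,0,255],[0,0,0,0,255],[0,0,0,0,255],[0,0,0,0,255],[0,0,0,0,255],[0,0,0,0,255],[0,0,0,0,255],[0,0,0,0,255]]' 20; python3 m.py
```

```text
t: 23.6
tool_pos: [0.5327, -0.2107, 0.1319]
orientation: [3.111, 0.435, 0.001]
force: [0.5, -1.9, 1.8]
opening: 0.0157
t 23.60 yaw 0.2776 dialest -0.002 pos [ 0.5327 -0.2107  0.1319] F [ 0.46 -1.9   1.77] T [-0.348 -0.057  0.042] op 0.0157 q6 0.827 jt6 -0.002
```

```bash
python3 -m creep '[[0,-0.004,0,0,255],[0,-0.004,0,0,255],[0,0,0,0,255]]'; python3 m.py
```

```text
t: 23.85
tool_pos: [0.5302, -0.202, 0.1319]
orientation: [-3.111, -0.435, 0.0]
force: [-0.4, -0.1, 3.4]
opening: 0.0155
t 23.85 yaw 0.2781 dialest -0.002 pos [ 0.5302 -0.202   0.1319] F [-0.43 -0.13  3.44] T [-0.091  0.205 -0.04 ] op 0.0155 q6 0.838 jt6 0.098
```

```bash
python3 -m creep '[[0,-0.005,0,0,255],[0,-0.005,0,0,255],[0,-0.005,0,0,255],[0,0,0,0,255]]'; python3 m.py
```

```text
t: 24.18
tool_pos: [0.5258, -0.1871, 0.1318]
orientation: [-3.111, -0.436, 0.001]
force: [-2.4, 0.8, 5.1]
opening: 0.0155
t 24.18 yaw 0.2784 dialest -0.002 pos [ 0.5258 -0.1871  0.1318] F [-2.38  0.77  5.13] T [0.039 0.447 0.016] op 0.0155 q6 0.858 jt6 0.152
```

```bash
python3 -m creep '[[0,-0.002,0,0,255],[0,-0.002,0,0,255],[0,0,0,0,255]]'>/dev/null; python3 m.py
```

```text
t 24.43 yaw 0.2778 dialest -0.002 pos [ 0.5253 -0.185   0.1319] F [-0.11 -6.86  2.79] T [-1.192  0.032 -0.038] op 0.0155 q6 0.864 jt6 0.058
```

```bash
python3 -m creep '[[0,-0.002,0,0,255],[0,0,0,0,255]]'>/dev/null; python3 m.py
```

```text
t 24.60 yaw 0.2771 dialest -0.003 pos [ 0.5252 -0.1849  0.1319] F [  3.54 -14.78  -2.21] T [-2.473 -0.623  0.02 ] op 0.0155 q6 0.866 jt6 0.052
```

```bash
python3 -m creep '[[0,0.002,0,0,255],[0,0,0,0,255]]'>/dev/null; python3 m.py;  python3 -m creep '[[0,0,0,0,100],[0,0,0,0,100],[0,0,0,0,100],[0,0,0,0,100],[0,0,0,0,100]]'; python3 m.py; python3 -m creep '[[0,0,-0.02,0,100],[0,0,-0.04,0,100],[0,0,-0.04,0,100],[-0.03,0,-0.02,0,100],[-0.04,0,0,0,100],[-0.04,0,0,0,100],[-0.03,0,0,0,100],[0,0,0,0,100]]'; python3 m.py
python3 - <<'E'
from h import *
cv2.imwrite("pics/side7.png",cv2.resize(read_camera("side")[230:380,220:420,::-1],None,fx=4,fy=4,interpolation=cv2.INTER_CUBIC))
cv2.imwrite("pics/top7.png",cv2.resize(read_camera("top")[230:380,320:520,::-1],None,fx=4,fy=4,interpolation=cv2.INTER_CUBIC))
for c in("side","top"):
  for d in tip_of(c,"bolt_grip")[:1]: print(d, onz(c,d["pixel"],.129))
E
```

```text
t 24.77 yaw 0.2774 dialest -0.003 pos [ 0.5253 -0.1851  0.1319] F [-0.76 -6.94  2.78] T [-1.115e+00 -1.000e-03 -1.000e-03] op 0.0156 q6 0.863 jt6 -0.044
t: 25.18
tool_pos: [0.5248, -0.1839, 0.1312]
orientation: [-3.11, -0.435, 0.001]
force: [0.4, 0.1, -0.1]
opening: 0.0444
t 25.18 yaw 0.2781 dialest -0.002 pos [ 0.5248 -0.1839  0.1312] F [ 0.38  0.12 -0.09] T [-0.036 -0.005  0.014] op 0.0444 q6 0.863 jt6 0.001
t: 25.85
tool_pos: [0.3868, -0.2237, 0.2517]
orientation: [3.111, 0.432, -0.002]
force: [0.5, -0.1, 0.3]
opening: 0.0565
t 25.85 yaw 0.2757 dialest -0.004 pos [ 0.3868 -0.2237  0.2517] F [ 0.53 -0.07  0.32] T [-0.004  0.027 -0.026] op 0.0565 q6 0.657 jt6 -1.059
{'pixel': [314.7, 311.2], 'confidence': 0.81} [ 0.52322267 -0.18066135  0.129     ]
{'pixel': [435.0, 293.0], 'confidence': 0.71} [ 0.52485394 -0.18838832  0.129     ]
```

View pics/side7.png

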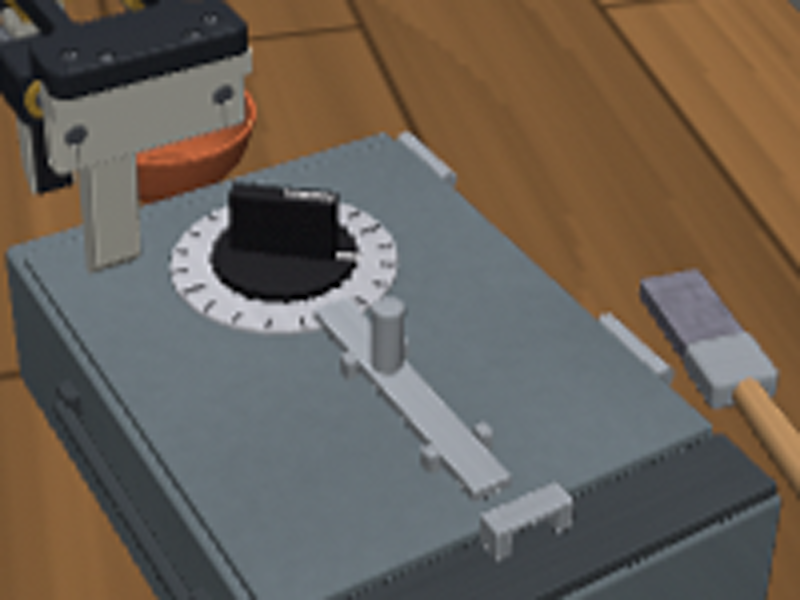

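View pics/top7.png

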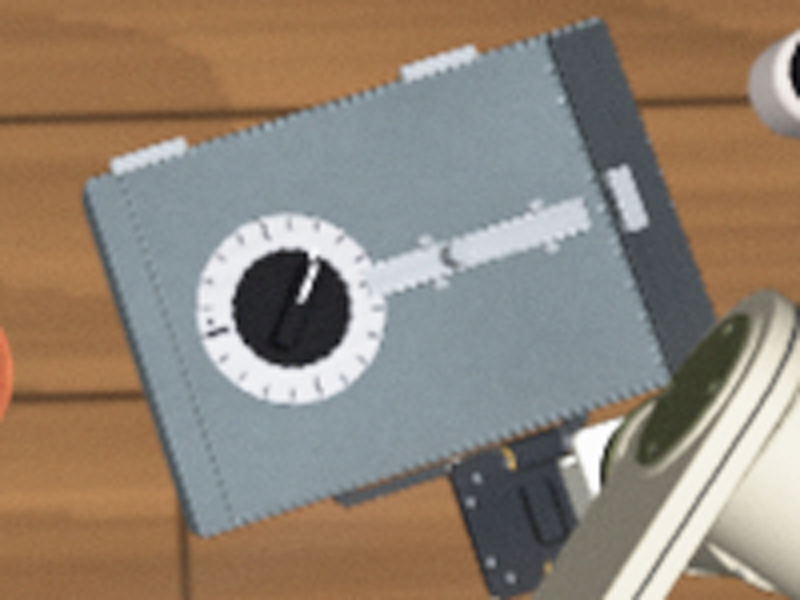

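Run:
```python
from h import *
a=cv2.imread("pics/side5.png");b=cv2.imread("pics/side7.png")
t=a[333:400,398:442]; r=cv2.matchTemplate(b[260:400,340:460],t,cv2.TM_CCOEFF_NORMED); _,v,_,l=cv2.minMaxLoc(r); print(v,l[0]+340-398,l[1]+260-333)
def z(p): return (220+(p[0]+.5)/4-.5,230+(p[1]+.5)/4-.5)
p0=(420,342);p1=(420+l[0]+340-398,342+l[1]+260-333)
A,B=onz("side",z(p0),.144),onz("side",z(p1),.144);print(A,B,np.linalg.norm(A-B))
```

```text
0.9171851277351379 -33 -36
[ 0.5335218  -0.21438409  0.144     ] [ 0.52535    -0.18499032  0.144     ] 0.030508557568815837
```

Measured travel is about 30 mm, at the end stop; the robot is clear. I'll hand it in.

```bash
python3 -c "
from plant import *
print(close_job())"
```

```text
the job is handed in; nothing more can be done
None
```

The strongbox is unlocked, the bolt is fully drawn back towards the dial, and I have handed the job in. The clock stood at about 26 s of the 64 s allowed.

- **Left stop:** I turned the dial left in small steps. The torque began to climb at about +0.88 rad and I stopped at about 0.14 Nm, well under the 0.5 Nm limit.
- **Right stop:** I then turned it right until the torque climbed again, from about -0.72 rad, stopping at about 0.1 Nm. The two stops came out 1.60 rad apart, against 1.57 rad nominal; I put the difference down to play in the grip. The pictures show the pointer at about 36, so the dial had slipped about four numbers.
- **Bolt:** It slid freely past the 5 mm block and met its end stop.
    - **Picture match:** about 30 mm of travel.
    - **Grip position:** the post ended 107.4 mm from the dial axis, against 107 mm expected.
    - **Network readings:** these disagreed slightly, at 26 to 27 mm. They are only good to a few millimetres, so I relied on the other checks and the end stop.

After backing away, the wrist force was near zero and the gripper was clear. The dial had not visibly moved. I did not measure the bowl, jar and brush again afterwards, but the arm came near none of them. They look unmoved in the last pictures, though the bowl and jar are only partly in view there.

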